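# Lock the row of model-kit cases with the wedge

## Task

Take the wooden wedge out of its yellow guard stand (it only comes out when turned so that its body passes the slot), close up the three model-kit cases in the white carrier against the red sprung plate, and drive the wedge into the gap between the last case and the sloped end wall, sloped face to sloped face, until it is fully home with its wooden top flush with the top of that wall, so that the row is locked tight against the spring. Let go of everything, leave the cases standing in their row, and do not disturb the jar, flask, beaker and ball model standing around.

Things in the scene. Friction and masses are not known exactly. Their poses are not given: they have to be found in the camera images.
- carrier: White fixed carrier, 240 mm long (x, along the row), 100 mm wide. Origin: underside, on the row axis. Row floor at z = 8 mm. Aluminium side rails along x, inner faces at y = +-37 mm, 33 mm high, ending at x = 50 mm. Red sprung plate at the -x end; behind it a wall at x = -110 to -120, 64 mm high. At the +x end the sloped wall. The wedge goes in the last gap, at the +x end.
- plate_face (a point): Centre of the red sprung plate's pushing face (it faces carrier +x); plate 70 mm wide, 50 mm high. At rest it is at carrier x = -70 mm.
- sprung_plate (a joint): Travel of the red sprung plate towards carrier -x, in m: 0 at rest, stop at 0.012. Preloaded spring: about 5 N to start it moving, 1 N more per mm. With three cases and the wedge fully home it is pushed in about 6 mm.
- slope_top (a point): Middle of the top inner edge of the sloped end wall: carrier x = 92, z = 88 mm. The wall is 86 mm wide and 10 mm thick; its inner face leans outward 1 in 5, from x = 76 mm at the floor. The wooden top of the wedge comes flush with this edge.
- wedge_home (a point): Where the wedge's origin lies when fully home: carrier x = 71, y = 0, z = 8 mm, axes parallel. Driving it takes 10 to 20 N, rising over the last 30 mm; it slides smoothly and stays where it is pushed.
- case_green: Green smooth plastic model-kit case, loose, about 0.2 kg, 44 mm (x, along the row) by 71 mm (y), 65 mm high; black handle bar on the middle of the lid, 30 (x) by 14 mm (y), from 65 to 89 mm up. Origin: centre of underside; axes as the carrier's. The three stand in the carrier in any order with gaps between; total slack on the floor 14 mm with the plate at rest.
- case_blue: Blue smooth plastic model-kit case, loose, about 0.2 kg, 44 mm (x, along the row) by 71 mm (y), 65 mm high; black handle bar on the middle of the lid, 30 (x) by 14 mm (y), from 65 to 89 mm up. Origin: centre of underside; axes as the carrier's. The three stand in the carrier in any order with gaps between; total slack on the floor 14 mm with the plate at rest.
- case_orange: Orange smooth plastic model-kit case, loose, about 0.2 kg, 44 mm (x, along the row) by 71 mm (y), 65 mm high; black handle bar on the middle of the lid, 30 (x) by 14 mm (y), from 65 to 89 mm up. Origin: centre of underside; axes as the carrier's. The three stand in the carrier in any order with gaps between; total slack on the floor 14 mm with the plate at rest.
- wedge: Wooden wedge, loose, about 0.15 kg, 68 mm wide (y), body 80 mm high. Origin: foot level, on the axis of its blue tab. -x face upright at x = -15 mm; +x face slopes 1 in 5 like the end wall, from x = 5 at the foot to 21 mm at the top. Tab 20 (x) by 32 mm (y), 80 to 125 mm above the origin. Stands on the stand's floor. In the carrier, its x must point along the carrier's x.
- guard_stand: Yellow fixed stand, 116 mm square. Origin: centre of underside. Floor plate 8 mm thick, corner posts, top guard plate at z = 94 to 100 mm with one slot in the middle, 46 mm (x) by 84 mm (y). The wedge stands below it, about crosswise, tab up through the slot to z = 133 mm; its body comes out only with its y along the stand's y (either way round).
- reagent_jar: Amber glass jar with black cap, 48 mm across, 85 mm high, stands beside the carrier; a bystander. Origin: centre of its underside.
- flask_a: Conical glass flask, 84 mm across, 122 mm high; a bystander. Origin: centre of its underside.
- beaker: Glass beaker, 70 mm across, 90 mm high; a bystander. Origin: centre of its underside.
- ladder_model: Ladder of green and white balls on sticks, 34 by 124 mm, 160 mm high; a bystander. Origin: centre of its underside.
Things that resemble listed ones, but are neither listed nor needed, are in the scene too. Leave any pink look-alike of the case_green alone. Leave any pink look-alike of the wedge alone.

How it is judged:
By the outcome, as a careful person would: the job done as asked, in the order asked, and still so for the second after the job is handed in, with the robot touching nothing.
It also fails if it takes over 56 s, if anything falls off the work surface, if the arm or the gripper's body presses on something with over 40 N, if the wrist force passes 120 N, or if a joint passes its speed limit or range.

## Robot

A 6-joint arm with a two-finger parallel gripper is mounted at the origin on the work surface. World frame = base frame: x ahead of the robot, y to its left, z up, the work surface at z = 0. Lengths are in m, angles in degrees, forces in N, time in s.
With the tool pointing down it reaches from about 0.4 to 0.825 m from the base axis. Payload 7 kg.
Tool frame: the origin (TCP) lies at the very end of the fingers, on their centre line; the grasp point (between the pads) lies 19 mm behind it (ctrl.hold_point_z is the distance from the TCP to the grasp point, in m); z points along the fingers, y is the line along which they close (so a half turn about z gives the same grasp; the last joint's range is limited). The gripper opens to 88 mm and grips with 3 to 60 N. Pads are 19 mm wide; open, the fingers measure 130 mm over their backs; the gripper's body (78 mm by 193 mm) begins 47 mm behind the grasp point.
Start: joints at [-55.113, 20.546, 0.682, 0, -70.136, -16.507], TCP at [0.213, -0.641, 0.227] pointing down, gripper open.
Joint ranges: [-176.03, 176.03], [-82.01, 121.73], [-58.28, 71.71], [-173.87, 95.51], [-174.79, -0.11], [-173.66, 173.66]. Speed limits (degrees/s): [136.94, 136.94, 172.46, 180, 180, 180].

## Interface

Orientations are given as [roll, pitch, yaw] about the fixed x, y, z axes, in that order (R = Rz(yaw) Ry(pitch) Rx(roll)).
In Python, from plant import sensors, viewer, workorder, ctrl gives the robot as it stands.
- The arm moves only by the shell command python3 -m pendant 'ROWS'. ROWS is JSON, a list of rows, each a list of 3 entries, a list of its own where there are three numbers: the opening, from -1 (shut) to 1 (fully open), so that 0 is half open, then the shift along the tool's x, y, z in m, then the turn, a rotation vector about the tool's x, y, z in degrees. A call has 1 to 10 rows; each row is the pose to reach, as a shift and turn from the pose commanded when the call began, along the tool's axes at that moment; what a row does not reach only later rows make up. A row lasts 1/12 s, in which the tool goes at most 41.7 mm and 7.16 degrees, less where a joint would pass 70% of its speed; a pose out of reach is approached as far as the arm can. A call with a gripper value outside its range is refused whole. The fingers move at their own pace and stop on an object; the grip force is fixed at half the most. Time passes only in rows, so rows that repeat a pose let the fingers close. It gives the time, the measured TCP pose, the force, the opening and the grip force at its end, in the units of the state.
- sensors.get_obs(): the state, without advancing time (a new reading comes with each control period).
- viewer.snapshot(name): name is "side" or "top"; returns the picture (480x640x3 uint8, red, green, blue); there is no depth.
- viewer.camera_params(name): a dict with "fx", "fy", "cx", "cy" (pixels), "extrinsics" (4x4, takes a point from world to camera coordinates). Camera axes: x right, y up, looking along -z (the intrinsics and any distortion apply to the point x, -y, -z); pixel columns grow to the right and rows downward; lengths in m; the calibration is good to about 2 mm. A picture is of the moment at which its call begins. camera_params takes no time and is no camera call.
- workorder.close_job(): hands the job in; it is judged then, once.
The state is a dict: "clock": time; "joint_pos": joint angles; "qvel": joint speeds; "tau": joint torques, N m; "tool_pos": TCP position; "orientation": TCP orientation; "force": force on the tool from outside, world axes, zero at the start; "moment": the same for the moment, N m; "opening": finger opening in m; "gripper_force": force on a finger pad.
Only numpy, scipy, OpenCV 4.12 (cv2) and the standard library are available. Lean on these libraries where they do the work, as an engineer would, in place of code of your own. Each camera call takes 0.05 s, during which the arm holds its last target. There are 200 camera calls.

## Working session

There is one attempt and no reset: what is moved stays moved. The work goes in short steps, Python scripts to look and compute and a shell command to move; the robot and the scene stay as the last step left them, time stands still between calls to the robot, and variables do not carry over. Pictures are saved under pics/ and viewed, at most 10 in all, crops included, and the job is handed in when it is done.

```bash
mkdir -p pics; ls; cat > h.py <<'E'
import numpy as np, cv2
from plant import sensors, viewer, workorder, ctrl
def snap(n,f,crop=None,s=1):
    im=viewer.snapshot(n)[:,:,::-1]; cv2.imwrite('pics/raw_'+f,im)
    if crop: x0,y0,x1,y1=crop; im=im[y0:y1,x0:x1]
    if s!=1: im=cv2.resize(np.ascontiguousarray(im),None,fx=s,fy=s,interpolation=cv2.INTER_CUBIC)
    cv2.imwrite('pics/'+f,im)
def world(n,u,v,z):
    p=viewer.camera_params(n);E=np.array(p['extrinsics']);R,t=E[:3,:3],E[:3,3]
    d=np.array([(u-p['cx'])/p['fx'],-(v-p['cy'])/p['fy'],-1]); d=R.T@d; c=-R.T@t
    return c+d*(z-c[2])/d[2]
def pix(n,P):
    p=viewer.camera_params(n);E=np.array(p['extrinsics']);q=E[:3,:3]@np.array(P)+E[:3,3]
    return np.array([p['cx']+p['fx']*q[0]/-q[2],p['cy']+p['fy']*q[1]/q[2]])
E
python3 - <<'E'
from h import *
for n in('top','side'):
    snap(n,n+'0.png'); p=viewer.camera_params(n); print({k:(v if k!='extrinsics' else np.round(v,4).tolist()) for k,v in p.items()})
print(sensors.get_obs(), ctrl.hold_point_z)
E
```

```text
pics
{'fx': 502.90300974000013, 'fy': 502.90300974000013, 'cx': 323.62478963472006, 'cy': 236.3794444645689, 'extrinsics': [[0.0033, -0.9998, 0.0184, 0.0248], [0.9916, 0.0056, 0.129, -0.5514], [-0.1291, 0.0179, 0.9915, -1.1735], [0.0, 0.0, 0.0, 1.0]]}
{'fx': 470.2013478016164, 'fy': 470.2013478016164, 'cx': 322.9107229101745, 'cy': 248.32569368917237, 'extrinsics': [[-0.738, -0.6747, 0.0151, 0.4179], [0.39, -0.4082, 0.8254, -0.2475], [-0.5507, 0.615, 0.5644, -0.8081], [0.0, 0.0, 0.0, 1.0]]}
{'clock': 0.1, 'joint_pos': array([-5.51132735e+01,  2.05840983e+01,  6.39406078e-01, -1.66020245e-02,
       -7.01375492e+01, -1.65069429e+01]), 'qvel': array([-0.09479667, -0.06570607,  0.11113105,  0.1595589 ,  0.0377251 ,
        0.02526304]), 'tau': array([-1.48158804e-03, -5.84162915e+01,  2.93754637e+01,  7.01547280e+00,
        1.02365695e-02, -5.48153241e-05]), 'tool_pos': array([ 0.21266322, -0.64015655,  0.22575936]), 'orientation': array([ 1.79916713e+02, -8.40451970e-03, -1.61625862e+02]), 'force': array([-1.52559827,  0.04813981,  0.04825066]), 'moment': array([-0.03507492,  0.02078066, -0.01738098]), 'gripper_force': 0.0, 'opening': 0.08751232467109633} 0.0188
```

View pics/top0.png

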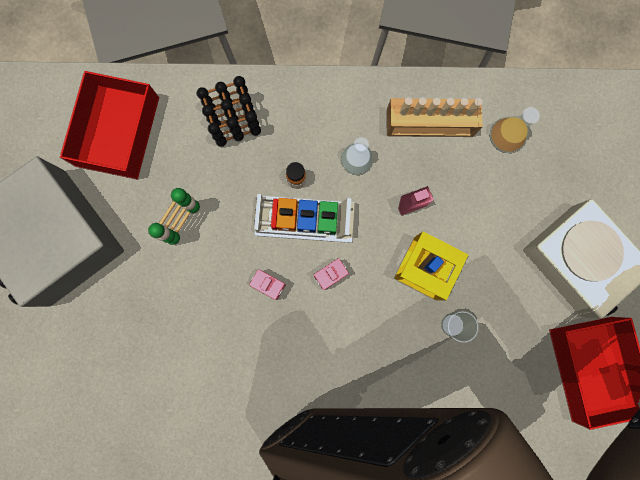

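View pics/side0.png

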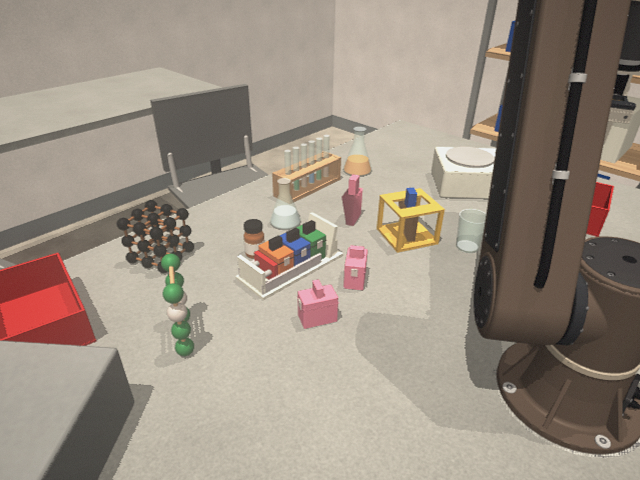

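The overview shows the carrier (row running to world −y) around (305,218) in the top view, and the stand around (432,266) with the blue tab at (436,264). Next, an enlarged crop of both.

```bash
python3 - <<'E'
import cv2,numpy as np
im=cv2.imread('pics/raw_top0.png')
a=cv2.resize(im[185:250,245:365],None,fx=6.5,fy=6.5,interpolation=cv2.INTER_CUBIC)
cv2.imwrite('pics/carr.png',a)
a=cv2.resize(im[225:305,385:475],None,fx=7,fy=7,interpolation=cv2.INTER_CUBIC)
cv2.imwrite('pics/stand.png',a)
E
```

```text
(no output)
```

View pics/carr.png

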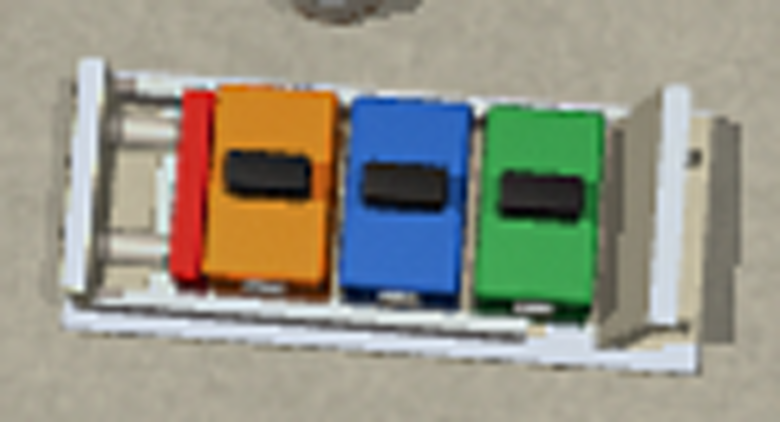

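View pics/stand.png

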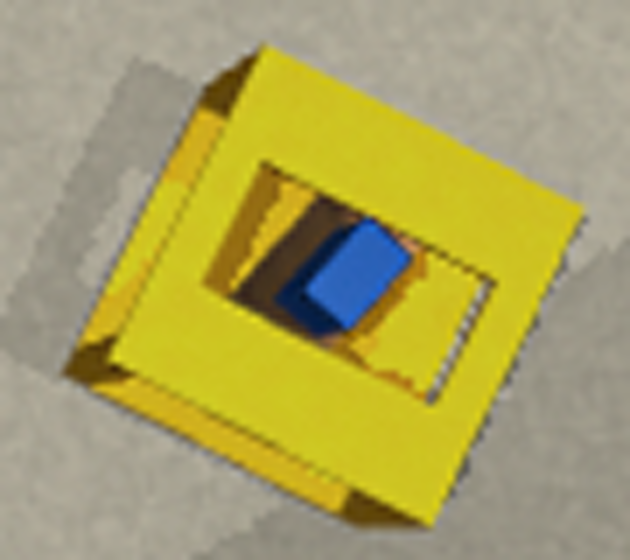

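```bash
cat > fit.py <<'E'
from h import *
from scipy.optimize import least_squares
def fit(pts,off,s,x0,cam='top'):
    L=np.array([p[0] for p in pts])/1000; U=np.array([p[1] for p in pts])/s+np.array(off)
    def r(q):
        c,k=np.cos(q[2]),np.sin(q[2])
        return np.concatenate([pix(cam,[q[0]+c*l[0]-k*l[1],q[1]+k*l[0]+c*l[1],l[2]])-u for l,u in zip(L,U)])
    o=least_squares(r,x0); return o.x[0],o.x[1],np.degrees(o.x[2]),np.abs(o.fun).max()
E
python3 - <<'E'
from fit import *
off=(244.92,184.92)
print('carrier',fit([((92,43,88),(665,87)),((92,-43,88),(650,322)),((102,43,88),(688,88)),((102,-43,88),(676,322)),((120,-50,4),(697,370)),((-120,-50,4),(65,325))],off,6.5,[.6,0,-1.57]))
for n,u in(('o',(268,175)),('b',(405,186)),('g',(542,195))):print(n,world('top',u[0]/6.5+off[0],u[1]/6.5+off[1],.097))
off=(384.93,224.93)
# slot y along image right
print('stand',fit([((-58,-58,100),(110,362)),((58,-58,100),(265,45)),((58,58,100),(583,210)),((-58,58,100),(433,525)),((23,-42,100),(262,162)),((23,42,100),(495,282)),((-23,42,100),(430,403)),((-23,-42,100),(205,285))],off,7,[.5,-.2,-2]))
print('tab',fit([((10,-16,133),(370,220)),((10,16,133),(305,290)),((-10,16,133),(347-0,330)),((-10,-16,133),(410,260))],off,7,[.5,-.2,.8]))
print('tab',fit([((10,-16,133),(370,220)),((10,16,133),(305,290)),((-10,16,133),(347-0,330)),((-10,-16,133),(410,260))],off,7,[.5,-.2,0]))
im=cv2.imread('pics/raw_side0.png')
a=cv2.resize(im[180:255,370:450],None,fx=7.5,fy=7.5,interpolation=cv2.INTER_CUBIC)
cv2.imwrite('pics/sstand.png',a)
E
```

```text
carrier (np.float64(0.5990901456073082), np.float64(0.06990378807761831), np.float64(-94.27307806544485), np.float64(1.0604220977205046))
o [0.5994641  0.11448493 0.097     ]
b [0.59584581 0.06616851 0.097     ]
g [0.59294067 0.01782039 0.097     ]
stand (np.float64(0.47865524857205277), np.float64(-0.22372212234602898), np.float64(-214.200560060716), np.float64(46.77992146878367))
tab (np.float64(0.47818686171040875), np.float64(-0.21879714378502002), np.float64(46.39986464682847), np.float64(0.7813527528962254))
tab (np.float64(0.47818686169488905), np.float64(-0.21879714377605503), np.float64(46.39985205184315), np.float64(0.7813532653079847))
```

View pics/sstand.png

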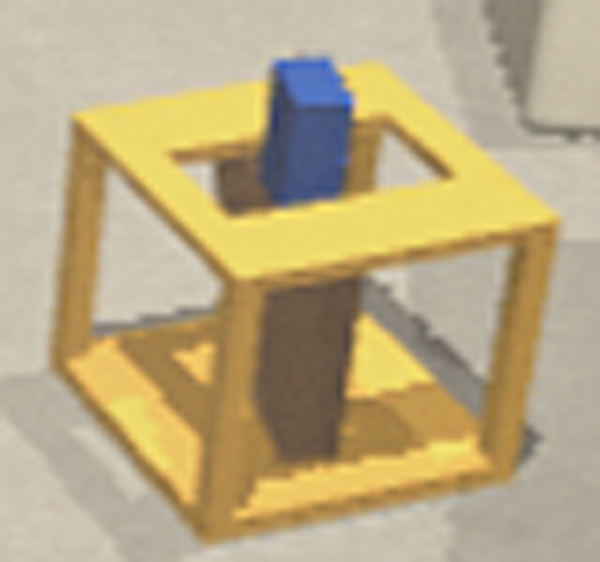

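The side crop shows the wedge end-on: foot corners near (275,458) and (337,455), right edge at (360,280), left-face bottom corner at (255,400). I'll project both wedge orientations and compare them with those points.

```bash
python3 - <<'E'
from fit import *
off=(384.93,224.93)
print('stand',fit([((58,-58,100),(110,362)),((-58,-58,100),(265,45)),((-58,58,100),(583,210)),((58,58,100),(433,525)),((-23,-42,100),(262,162)),((-23,42,100),(495,282)),((23,42,100),(430,403)),((23,-42,100),(205,285))],off,7,[.5,-.2,-2]))
P=[('footn-',(-15,-34,8)),('footn+',(5,-34,8)),('footf-',(-15,34,8)),('footf+',(5,34,8)),('topn-',(-15,-34,88)),('topn+',(21,-34,88)),('topf-',(-15,34,88)),('topf+',(21,34,88)),('tab',(0,0,133))]
im=cv2.imread('pics/raw_side0.png'); outs=[]
for yaw in(46.4,226.4):
    c,k=np.cos(np.radians(yaw)),np.sin(np.radians(yaw)); Q={}
    a=cv2.resize(im[180:255,370:450],None,fx=7.5,fy=7.5,interpolation=cv2.INTER_CUBIC)
    t=cv2.imread('pics/raw_top0.png'); b=cv2.resize(t[225:305,385:475],None,fx=7,fy=7,interpolation=cv2.INTER_CUBIC)
    for n,p in P:
        w=[.4782+(c*p[0]-k*p[1])/1000,-.2188+(k*p[0]+c*p[1])/1000,p[2]/1000]
        Q[n]=(np.round((pix('side',w)-(369.93,179.93))*7.5).astype(int),np.round((pix('top',w)-off)*7).astype(int))
    print(yaw,{n:(q[0].tolist(),q[1].tolist()) for n,q in Q.items()})
E
```

```text
stand (np.float64(0.47786855222525904), np.float64(-0.2234467948213096), np.float64(-207.1547109814442), np.float64(0.6204440339905659))
46.4 {'footn-': ([293, 357], [369, 261]), 'footn+': ([237, 358], [327, 222]), 'footf-': ([338, 465], [238, 402]), 'footf+': ([279, 466], [196, 362]), 'topn-': ([321, 154], [428, 242]), 'topn+': ([216, 157], [347, 166]), 'topf-': ([370, 256], [289, 392]), 'topf+': ([259, 259], [208, 316]), 'tab': ([317, 82], [358, 275])}
226.4 {'footn-': ([249, 467], [175, 342]), 'footn+': ([309, 465], [217, 382]), 'footf-': ([208, 359], [306, 202]), 'footf+': ([265, 358], [348, 241]), 'topn-': ([277, 259], [221, 328]), 'topn+': ([388, 256], [303, 405]), 'topf-': ([233, 156], [361, 179]), 'topf+': ([339, 154], [442, 255]), 'tab': ([317, 82], [358, 275])}
```

The orientation that puts the wedge's +x at yaw 46.4° matches the picture, while the opposite one does not. I'll approach with tool yaw 46.4°, so that the later −141° turn stays within the last joint's range.

```bash
cat > go.py <<'E'
import sys
from h import *
from scipy.spatial.transform import Rotation as Ro
x,y,z,yaw=map(float,sys.argv[1:5]); o=sensors.get_obs()
R=Ro.from_euler('xyz',o['orientation'],degrees=True)
T=Ro.from_euler('xyz',[180,0,yaw],degrees=True)
print('t',round(o['clock'],2),'pos',np.round(o['tool_pos'],4),'rpy',np.round(o['orientation'],2),'j6',round(o['joint_pos'][5],1),'F',np.round(o['force'],1),'open',round(o['opening'],4))
print('shift',np.round(R.inv().apply(np.array([x,y,z])-o['tool_pos']),4),'turn',np.round((R.inv()*T).as_rotvec(degrees=True),1))
E
python3 -m pendant '[[1,[-0.385,0.316,0],[0,0,-70]],[1,[-0.385,0.316,0],[0,0,-70]],[1,[-0.385,0.316,0],[0,0,-70]],[1,[-0.385,0.316,0],[0,0,-70]],[1,[-0.385,0.316,0],[0,0,-70]],[1,[-0.385,0.316,0],[0,0,-70]],[1,[-0.385,0.316,0],[0,0,-70]],[1,[-0.385,0.316,0],[0,0,-70]],[1,[-0.385,0.316,0],[0,0,-70]],[1,[-0.385,0.316,0],[0,0,-70]]]'
python3 go.py .478 -.219 .2 46.4
```

```text
clock: 0.93
tool_pos: [0.4356, -0.2861, 0.2265]
orientation: [-180.0, 0.0, -91.2]
force: [0.7, -1.3, 0.2]
opening: 0.0879
gripper_force: 0.0
t 0.93 pos [ 0.4356 -0.2861  0.2265] rpy [-1.800e+02  1.000e-02 -9.125e+01] j6 10.5 F [ 0.7 -1.3  0.2] open 0.0879
shift [-0.068  -0.0409  0.0265] turn [  -0.    -0.  -137.6]
```

```bash

python3 -m pendant '[[1,[-0.068,-0.041,0],[0,0,-70]],[1,[-0.068,-0.041,0],[0,0,-70]],[1,[-0.068,-0.041,0],[0,0,-70]],[1,[-0.068,-0.041,0],[0,0,-70]],[1,[-0.068,-0.041,0],[0,0,-70]],[1,[-0.068,-0.041,0],[0,0,-70]],[1,[-0.068,-0.041,0],[0,0,-70]],[1,[-0.068,-0.041,0],[0,0,-70]],[1,[-0.068,-0.041,0],[0,0,-70]],[1,[-0.068,-0.041,0],[0,0,-70]]]'
python3 -m pendant '[[1,[0,0,0.03],[0,0,-67.6]],[1,[0,0,0.03],[0,0,-67.6]],[1,[0,0,0.03],[0,0,-67.6]],[1,[0,0,0.03],[0,0,-67.6]],[1,[0,0,0.03],[0,0,-67.6]],[1,[0,0,0.03],[0,0,-67.6]],[1,[0,0,0.03],[0,0,-67.6]],[1,[0,0,0.03],[0,0,-67.6]],[1,[0,0,0.03],[0,0,-67.6]],[1,[0,0,0.03],[0,0,-67.6]]]'
python3 go.py .478 -.219 .105 46.4
python3 - <<'E'
from h import *
snap('side','s1.png',(350,90,470,270),4)
E
```

```text
clock: 1.77
tool_pos: [0.4777, -0.2212, 0.2262]
orientation: [180.0, 0.0, -21.2]
force: [-0.6, 0.0, -0.3]
opening: 0.0877
gripper_force: 0.0
clock: 2.6
tool_pos: [0.4777, -0.2212, 0.1962]
orientation: [-180.0, 0.0, 46.4]
force: [0.1, 0.4, 0.9]
opening: 0.0877
gripper_force: 0.0
t 2.6 pos [ 0.4777 -0.2212  0.1962] rpy [-1.7996e+02  2.0000e-02  4.6390e+01] j6 139.9 F [0.1 0.4 0.9] open 0.0877
shift [ 0.0019 -0.0012  0.0912] turn [-0.  0. -0.]
```

View pics/s1.png

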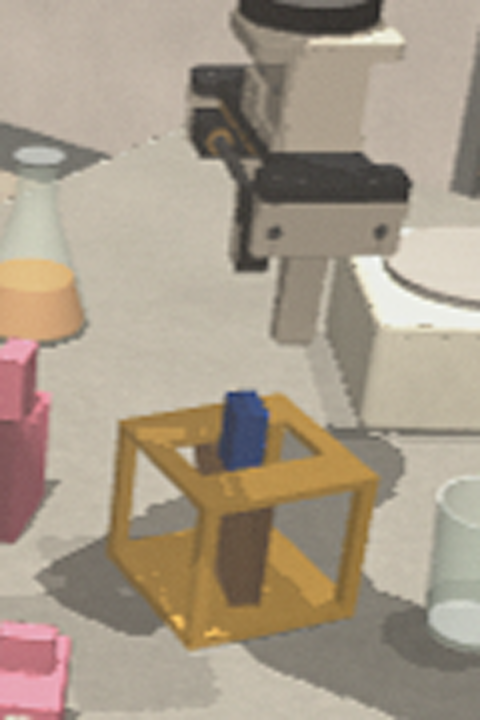

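The picture shows the open fingers centred above the blue tab (240,430 in the crop), clear of everything. Next I'll descend and grip.

```bash

python3 -m pendant '[[1,[0.002,-0.001,0.04],[0,0,0]],[1,[0.002,-0.001,0.07],[0,0,0]],[1,[0.002,-0.001,0.085],[0,0,0]],[1,[0.002,-0.001,0.091],[0,0,0]],[1,[0.002,-0.001,0.091],[0,0,0]],[-1,[0.002,-0.001,0.091],[0,0,0]],[-1,[0.002,-0.001,0.091],[0,0,0]],[-1,[0.002,-0.001,0.091],[0,0,0]],[-1,[0.002,-0.001,0.091],[0,0,0]],[-1,[0.002,-0.001,0.091],[0,0,0]]]'
python3 -m pendant '[[-1,[0,0,0],[0,0,0]],[-1,[0,0,0],[0,0,0]],[-1,[0,0,0],[0,0,0]],[-1,[0,0,0],[0,0,0]],[-1,[0,0,0],[0,0,0]],[-1,[0,0,0],[0,0,0]]]'
python3 go.py .4752 -.2221 .108 -27.15
```

```text
clock: 3.48
tool_pos: [0.4791, -0.2192, 0.1064]
orientation: [179.9, -0.1, 46.0]
force: [0.4, 0.1, -0.4]
opening: 0.0599
gripper_force: 0.0
clock: 3.98
tool_pos: [0.4786, -0.2192, 0.1055]
orientation: [-180.0, 0.0, 46.0]
force: [-0.2, -0.3, 0.0]
opening: 0.0324
gripper_force: 29.9
t 3.98 pos [ 0.4786 -0.2192  0.1055] rpy [-1.7999e+02  1.0000e-02  4.5980e+01] j6 139.2 F [-0.2 -0.3  0. ] open 0.0324
shift [-0.0045 -0.0004 -0.0025] turn [-0.   0.  73.1]
```

```bash

python3 -m pendant '[[-1,[-0.002,0,-0.003],[0,0,0]],[-1,[-0.0045,0,-0.003],[0,0,5]],[-1,[-0.0045,0,-0.003],[0,0,11]],[-1,[-0.0045,0,-0.003],[0,0,17]],[-1,[-0.0045,0,-0.003],[0,0,23]],[-1,[-0.0045,0,-0.003],[0,0,29]],[-1,[-0.0045,0,-0.003],[0,0,35]],[-1,[-0.0045,0,-0.003],[0,0,40]],[-1,[-0.0045,0,-0.003],[0,0,43]],[-1,[-0.0045,0,-0.003],[0,0,43]]]'
python3 go.py .4752 -.2221 .108 -27.15
```

```text
clock: 4.82
tool_pos: [0.4754, -0.2225, 0.1086]
orientation: [-180.0, 0.0, 2.8]
force: [0.4, -0.0, -1.3]
opening: 0.0317
gripper_force: 29.9
t 4.82 pos [ 0.4754 -0.2225  0.1086] rpy [-1.7999e+02  1.0000e-02  2.8400e+00] j6 96.5 F [ 0.4 -0.  -1.3] open 0.0317
shift [-0.0001 -0.0004  0.0006] turn [-0.  0. 30.]
```

```bash

python3 -m pendant '[[-1,[0,0,0],[0,0,6]],[-1,[0,0,0],[0,0,12]],[-1,[0,0,0],[0,0,18]],[-1,[0,0,0],[0,0,24]],[-1,[0,0,0],[0,0,28]],[-1,[0,0,0],[0,0,30]],[-1,[0,0,0],[0,0,30]],[-1,[0,0,0],[0,0,30]]]'
python3 go.py .4752 -.2221 .24 -27.15
python3 - <<'E'
from h import *
snap('side','s2.png',(360,150,460,260),5)
E
```

```text
clock: 5.48
tool_pos: [0.4754, -0.2225, 0.1086]
orientation: [180.0, 0.0, -26.9]
force: [0.4, -0.4, -1.7]
opening: 0.0319
gripper_force: 29.9
t 5.48 pos [ 0.4754 -0.2225  0.1086] rpy [ 1.800e+02  1.000e-02 -2.687e+01] j6 66.8 F [ 0.4 -0.4 -1.7] open 0.0319
shift [-0.0004 -0.0002 -0.1314] turn [0.  0.  0.3]
```

View pics/s2.png

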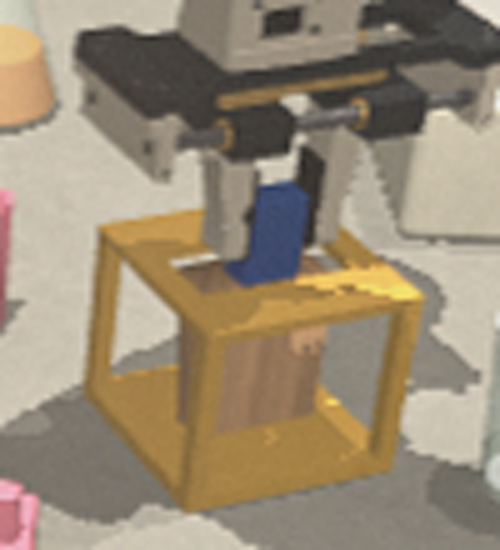

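The wedge is held and now lies along the slot, with its top visible at (250,275) through it. Lift.

```bash

python3 -m pendant '[[-1,[0,0,-0.005],[0,0,0]],[-1,[0,0,-0.01],[0,0,0]],[-1,[0,0,-0.015],[0,0,0]],[-1,[0,0,-0.02],[0,0,0]]]'
python3 go.py .4752 -.2221 .24 -27.15
```

```text
clock: 5.87
tool_pos: [0.4758, -0.2225, 0.1294]
orientation: [-180.0, -0.0, -27.0]
force: [-0.7, 0.2, -1.4]
opening: 0.0319
gripper_force: 29.9
t 5.87 pos [ 0.4758 -0.2225  0.1294] rpy [-1.7999e+02 -3.0000e-02 -2.6990e+01] j6 66.6 F [-0.7  0.2 -1.4] open 0.0319
shift [-6.000e-04 -1.000e-04 -1.106e-01] turn [-0.  -0.   0.2]
```

```bash

python3 -m pendant '[[-1,[0,0,-0.02],[0,0,0]],[-1,[0,0,-0.045],[0,0,0]],[-1,[0,0,-0.07],[0,0,0]],[-1,[0,0,-0.095],[0,0,0]],[-1,[0,0,-0.11],[0,0,0]],[-1,[0,0,-0.11],[0,0,0]]]'
python3 - <<'E'
from h import *
print(world('top',375,305,0),world('top',330,273,.05),world('top',460,326,.09))
E
python3 go.py .43 -.08 .2 -94.3
```

```text
clock: 6.37
tool_pos: [0.4774, -0.223, 0.2431]
orientation: [-179.9, -0.4, -27.0]
force: [0.5, 0.1, -0.7]
opening: 0.0319
gripper_force: 29.9
[ 0.38797484 -0.0991088   0.        ] [0.46254492 0.01225569 0.05      ] [ 0.3422147  -0.27981626  0.09      ]
t 6.37 pos [ 0.4774 -0.223   0.2431] rpy [-179.91   -0.39  -26.97] j6 66.6 F [ 0.5  0.1 -0.7] open 0.0319
shift [-0.1074 -0.1059  0.0426] turn [-0.3 -0.3 67.3]
```

```bash

python3 -m pendant '[[-1,[-0.02,-0.02,0],[0,0,6]],[-1,[-0.04,-0.04,0],[0,0,13]],[-1,[-0.06,-0.06,0],[0,0,20]],[-1,[-0.08,-0.08,0],[0,0,27]],[-1,[-0.094,-0.101,0],[0,0,34]],[-1,[-0.094,-0.101,0],[0,0,41]],[-1,[-0.094,-0.101,0],[0,0,48]],[-1,[-0.094,-0.101,0],[0,0,55]],[-1,[-0.094,-0.101,0],[0,0,62]],[-1,[-0.094,-0.101,0],[0,0,67]]]'
python3 -m pendant '[[-1,[0,0,0.04],[0,0,0.3]],[-1,[0,0,0.08],[0,0,0.3]],[-1,[0,0,0.11],[0,0,0.3]],[-1,[0,0,0.13],[0,0,0.3]],[-1,[0,0,0.13],[0,0,0.3]],[-1,[0,0,0.13],[0,0,0.3]]]'
python3 go.py .44 -.09 .0975 -94.3
```

```text
clock: 7.2
tool_pos: [0.4373, -0.0896, 0.2383]
orientation: [180.0, 0.0, -94.4]
force: [0.9, 0.4, -0.9]
opening: 0.032
gripper_force: 30.0
clock: 7.7
tool_pos: [0.437, -0.09, 0.1082]
orientation: [179.9, -0.1, -94.3]
force: [0.6, -0.3, -0.2]
opening: 0.0319
gripper_force: 30.0
t 7.7 pos [ 0.437  -0.09    0.1082] rpy [ 1.7986e+02 -6.0000e-02 -9.4300e+01] j6 -18.1 F [ 0.6 -0.3 -0.2] open 0.0319
shift [-0.0002 -0.003   0.0106] turn [ 0.1 -0.1  0. ]
```

```bash

python3 -m pendant '[[-1,[0,0,0.003],[0,0,0]],[-1,[0,0,0.006],[0,0,0]],[-1,[0,0,0.008],[0,0,0]],[-1,[0,0,0.010],[0,0,0]],[-1,[0,0,0.010],[0,0,0]],[-1,[0,0,0.010],[0,0,0]]]'
python3 -m pendant '[[-1,[0,0,0.001],[0,0,0]],[-1,[0,0,0.001],[0,0,0]],[-1,[0,0,0.001],[0,0,0]]]'
```

```text
clock: 8.2
tool_pos: [0.4378, -0.0897, 0.0988]
orientation: [-180.0, 0.0, -94.3]
force: [0.2, 0.1, -1.3]
opening: 0.0317
gripper_force: 30.0
clock: 8.45
tool_pos: [0.4377, -0.0897, 0.0976]
orientation: [-180.0, -0.0, -94.3]
force: [0.7, -0.5, -2.4]
opening: 0.0318
gripper_force: 30.0
```

```bash
for i in 1; do
python3 -m pendant '[[-1,[0,0,0.001],[0,0,0]],[-1,[0,0,0.001],[0,0,0]],[-1,[0,0,0.001],[0,0,0]]]' | grep -E 'tool|force: \['
python3 -m pendant '[[-1,[0,0,0.001],[0,0,0]],[-1,[0,0,0.001],[0,0,0]],[-1,[0,0,0.001],[0,0,0]]]'| grep -E 'tool|force: \['; done
```

```text
tool_pos: [0.438, -0.0899, 0.0974]
force: [-3.2, 0.9, 8.4]
tool_pos: [0.4382, -0.0901, 0.0972]
force: [-6.7, 0.1, 18.4]
```

```bash

python3 -m pendant '[[-1,[0,0,-0.0014],[0,0,0]],[-1,[0,0,-0.0014],[0,0,0]],[-1,[0,0,-0.0014],[0,0,0]],[0.4,[0,0,-0.0014],[0,0,0]],[0.4,[0,0,-0.0014],[0,0,0]],[0.4,[0,0,-0.0014],[0,0,0]],[0.4,[0,0,-0.0014],[0,0,0]],[0.4,[0,0,-0.0014],[0,0,0]]]'
python3 - <<'E'
from h import *
snap('side','s3.png',(290,120,450,290),3.5)
E
python3 go.py .593 .018 .2 -94.3
```

```text
clock: 9.62
tool_pos: [0.4376, -0.0897, 0.0968]
orientation: [180.0, -0.0, -94.3]
force: [0.5, -0.6, -0.1]
opening: 0.0587
gripper_force: 0.0
t 9.67 pos [ 0.4376 -0.0897  0.0968] rpy [179.98  -0.   -94.32] j6 -18.2 F [-0.6  0.8  0.4] open 0.0602
shift [-0.1191 -0.1468 -0.1032] turn [ 0. -0. -0.]
```

View pics/s3.png

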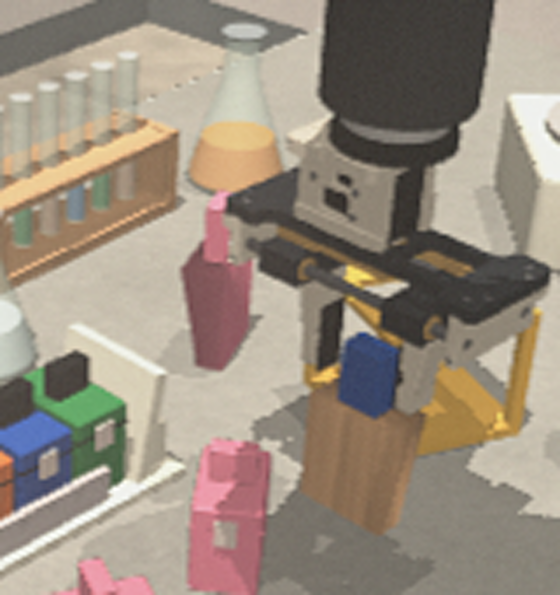

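The wedge stands upright on the table at (365,450), released. Next I'll lift off and go above the green handle.

```bash

python3 -m pendant '[[0.4,[0,0,-0.02],[0,0,0]],[0.4,[0,0,-0.05],[0,0,0]],[0.4,[0,0,-0.09],[0,0,0]],[0.4,[-0.03,-0.037,-0.1],[0,0,0]],[0.4,[-0.06,-0.074,-0.1],[0,0,0]],[0.4,[-0.085,-0.105,-0.1],[0,0,0]],[0.4,[-0.105,-0.13,-0.1],[0,0,0]],[0.4,[-0.119,-0.147,-0.1],[0,0,0]],[0.4,[-0.119,-0.147,-0.1],[0,0,0]],[0.4,[-0.119,-0.147,-0.1],[0,0,0]]]'
python3 - <<'E'
from h import *
snap('side','s4.png',(240,120,360,280),3.7)
E
python3 go.py .593 .018 .078 -94.3
```

```text
clock: 10.5
tool_pos: [0.5937, 0.0186, 0.1957]
orientation: [179.9, -0.0, -94.3]
force: [-0.7, 0.5, 0.0]
opening: 0.0617
gripper_force: 0.0
t 10.55 pos [0.5929 0.018  0.196 ] rpy [ 1.799e+02 -3.000e-02 -9.430e+01] j6 -24.9 F [ 0.5 -1.1 -0.4] open 0.0616
shift [-1.00e-04 -3.00e-04  1.18e-01] turn [ 0.1 -0.   0. ]
```

View pics/s4.png

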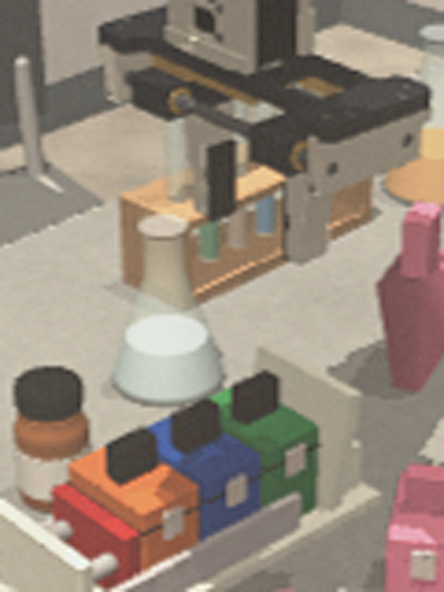

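The gripper is above the row and clear, with the green handle top at about crop (255,382). I'll cross-check that point using the side calibration.

```bash
python3 - <<'E'
from h import *
print(world('side',240+255/3.7,120+382/3.7,.097), world('side',240+132/3.7,120+441/3.7,.097),world('side',240+195/3.7,120+411/3.7,.097))
# wall inner top edge corners in crop (258,350)?,(360,405)
print(world('side',240+258/3.7,120+350/3.7,.088),world('side',240+360/3.7,120+402/3.7,.088))
E
python3 -m pendant '[[0.4,[0,0,0.03],[0,0,0]],[0.4,[0,0,0.06],[0,0,0]],[0.4,[0,0,0.085],[0,0,0]],[0.4,[0,0,0.1],[0,0,0]],[0.4,[0,0,0.11],[0,0,0]],[0.4,[0,0,0.117],[0,0,0]],[0.4,[0,0,0.117],[0,0,0]]]'
```

```text
[0.59476364 0.01819945 0.097     ] [0.60067721 0.11540857 0.097     ] [0.59755318 0.06711015 0.097     ]
[ 0.63103084 -0.02232789  0.088     ] [ 0.54214202 -0.02011821  0.088     ]
clock: 11.13
tool_pos: [0.5925, 0.0174, 0.0793]
orientation: [179.9, -0.0, -94.3]
force: [0.6, -0.9, 0.4]
opening: 0.0613
gripper_force: 0.0
```

```bash

python3 -m pendant '[[-1,[0,0,0],[0,0,0]],[-1,[0,0,0],[0,0,0]],[-1,[0,0,0],[0,0,0]],[-1,[0,0,0],[0,0,0]],[-1,[0,0,0],[0,0,0]],[-1,[0,0,0],[0,0,0]],[-1,[0,0,0],[0,0,0]],[-1,[0,0,0],[0,0,0]],[-1,[0,0,0],[0,0,0]],[-1,[0,0,0],[0,0,0]]]'
python3 -m pendant '[[-1,[-0.002,0,0],[0,0,0]],[-1,[-0.004,0,0],[0,0,0]],[-1,[-0.006,0,0],[0,0,0]],[-1,[-0.008,0,0],[0,0,0]],[-1,[-0.008,0,0],[0,0,0]]]'
```

```text
clock: 11.97
tool_pos: [0.5936, 0.0179, 0.0801]
orientation: [-180.0, 0.0, -94.3]
force: [1.4, -0.2, -0.9]
opening: 0.0137
gripper_force: 30.0
clock: 12.38
tool_pos: [0.5941, 0.0263, 0.0801]
orientation: [-180.0, 0.0, -94.3]
force: [2.3, -1.1, -0.4]
opening: 0.0137
gripper_force: 30.0
```

Step on until the spring plate is felt (about 5 N along −y).

```bash
f(){ grep -E 'tool|force: \['; }
python3 -m pendant '[[-1,[-0.001,0,0],[0,0,0]],[-1,[-0.002,0,0],[0,0,0]],[-1,[-0.002,0,0],[0,0,0]],[-1,[-0.002,0,0],[0,0,0]]]'|f
python3 -m pendant '[[-1,[-0.001,0,0],[0,0,0]],[-1,[-0.001,0,0],[0,0,0]],[-1,[-0.001,0,0],[0,0,0]]]'|f
python3 -m pendant '[[-1,[-0.001,0,0],[0,0,0]],[-1,[-0.001,0,0],[0,0,0]],[-1,[-0.001,0,0],[0,0,0]]]'|f
python3 -m pendant '[[-1,[-0.001,0,0],[0,0,0]],[-1,[-0.001,0,0],[0,0,0]],[-1,[-0.001,0,0],[0,0,0]]]'|f
python3 -m pendant '[[-1,[-0.001,0,0],[0,0,0]],[-1,[-0.001,0,0],[0,0,0]],[-1,[-0.001,0,0],[0,0,0]]]'|f
```

```text
tool_pos: [0.5942, 0.0279, 0.0801]
force: [2.5, -0.2, 1.1]
tool_pos: [0.5942, 0.0285, 0.0801]
force: [3.6, -3.9, 1.1]
tool_pos: [0.5942, 0.0291, 0.0801]
force: [3.8, -6.6, 0.4]
tool_pos: [0.5943, 0.0298, 0.0802]
force: [3.1, -7.6, 1.1]
tool_pos: [0.5943, 0.0306, 0.0802]
force: [3.5, -7.9, 1.5]
```

The spring engages at about 5–7 N, so the row is closed up. I'll back off 2 mm, release, and lift.

```bash

python3 -m pendant '[[-1,[0.001,0,0],[0,0,0]],[-1,[0.002,0,0],[0,0,0]],[-1,[0.002,0,0],[0,0,0]],[-1,[0.002,0,0],[0,0,0]],[0.3,[0.002,0,0],[0,0,0]],[0.3,[0.002,0,0],[0,0,0]],[0.3,[0.002,0,0],[0,0,0]],[0.3,[0.002,0,0],[0,0,0]],[0.3,[0.002,0,0],[0,0,0]],[0.3,[0.002,0,0],[0,0,0]]]'
python3 -m pendant '[[0.3,[0,0,-0.02],[0,0,0]],[0.3,[0,0,-0.05],[0,0,0]],[0.3,[0,0,-0.08],[0,0,0]],[0.3,[0,0,-0.115],[0,0,0]],[0.3,[0,0,-0.12],[0,0,0]]]'
python3 go.py .4377 -.0897 .2 -94.3
python3 - <<'E'
from h import *
snap('top','t5.png')
snap('side','s5.png')
E
```

```text
clock: 14.55
tool_pos: [0.5939, 0.0299, 0.0798]
orientation: [180.0, 0.0, -94.3]
force: [-0.4, 0.6, -0.7]
opening: 0.0484
gripper_force: 0.0
clock: 14.97
tool_pos: [0.597, 0.0302, 0.2066]
orientation: [-179.5, 0.1, -94.3]
force: [1.5, 0.1, 1.4]
opening: 0.057
gripper_force: 0.0
t 14.97 pos [0.597  0.0302 0.2066] rpy [-1.795e+02  1.200e-01 -9.426e+01] j6 -26.0 F [1.5 0.1 1.4] open 0.057
shift [0.1314 0.15   0.005 ] turn [-0.5  0.1  0. ]
```

```bash

python3 -m pendant '[[0.4,[0.03,0.034,0],[0,0,0]],[0.4,[0.055,0.064,0],[0,0,0]],[0.4,[0.08,0.094,0],[0,0,0]],[0.4,[0.105,0.12,0],[0,0,0]],[0.4,[0.125,0.143,0],[0,0,0]],[0.4,[0.1315,0.15,0],[0,0,0]],[0.4,[0.1315,0.15,0],[0,0,0]],[0.4,[0.1315,0.15,0],[0,0,0]]]'
python3 go.py .4377 -.0897 .099 -94.3
python3 - <<'E'
from h import *
# wedge tab pixel estimate: blue centroid in top & side raw
for n,f in(('side','raw_s5.png'),):
    im=cv2.imread('pics/'+f); h=cv2.cvtColor(im,cv2.COLOR_BGR2HSV)
    m=cv2.inRange(h,(105,120,40),(125,255,255)); k,l,s,c=cv2.connectedComponentsWithStats(m)
    for i in range(1,k):
        if s[i,4]>40: print(f,s[i].tolist(),np.round(c[i],1))
print('expected tab centre side',pix('side',[.4377,-.0897,.1025]))
E
```

```text
clock: 15.73
tool_pos: [0.4347, -0.0901, 0.1998]
orientation: [-180.0, 0.0, -94.4]
force: [0.5, -0.2, 1.0]
opening: 0.0611
gripper_force: 0.0
t 15.73 pos [ 0.4347 -0.0901  0.1998] rpy [-1.7999e+02  1.0000e-02 -9.4360e+01] j6 -18.2 F [ 0.5 -0.2  1. ] open 0.0611
shift [-0.0006 -0.003   0.1008] turn [-0.   0.  -0.1]
raw_s5.png [506, 16, 73, 43, 2478] [543.2  36.1]
raw_s5.png [495, 95, 58, 43, 1737] [523.1 115.6]
raw_s5.png [389, 215, 15, 8, 63] [396.1 218.8]
expected tab centre side [393.43649899 228.38151681]
```

```bash

python3 -m pendant '[[0.4,[-0.0006,-0.003,0.03],[0,0,0]],[0.4,[-0.0006,-0.003,0.055],[0,0,0]],[0.4,[-0.0006,-0.003,0.08],[0,0,0]],[0.4,[-0.0006,-0.003,0.095],[0,0,0]],[0.4,[-0.0006,-0.003,0.102],[0,0,0]],[0.4,[-0.0006,-0.003,0.102],[0,0,0]],[-1,[-0.0006,-0.003,0.102],[0,0,0]],[-1,[-0.0006,-0.003,0.102],[0,0,0]],[-1,[-0.0006,-0.003,0.102],[0,0,0]],[-1,[-0.0006,-0.003,0.102],[0,0,0]]]'
python3 -m pendant '[[-1,[0,0,0],[0,0,0]],[-1,[0,0,0],[0,0,0]],[-1,[0,0,0],[0,0,0]],[-1,[0,0,0],[0,0,0]]]'
python3 -m pendant '[[-1,[0,0,-0.03],[0,0,0]],[-1,[0,0,-0.06],[0,0,0]],[-1,[0,0,-0.09],[0,0,0]],[-1,[0,0,-0.12],[0,0,0]],[-1,[0,0,-0.13],[0,0,0]],[-1,[0,0,-0.13],[0,0,0]]]'
python3 go.py .592 -.0165 .22 -94.3
python3 - <<'E'
from h import *
im=viewer.snapshot('side'); cv2.imwrite('pics/raw_s6.png',im[:,:,::-1])
E
```

```text
clock: 16.57
tool_pos: [0.4385, -0.0895, 0.0989]
orientation: [-179.9, 0.0, -94.3]
force: [-0.3, 0.1, 0.4]
opening: 0.0405
gripper_force: 0.0
clock: 16.9
tool_pos: [0.4381, -0.0896, 0.0986]
orientation: [-179.9, 0.0, -94.3]
force: [-0.4, 0.0, 5.8]
opening: 0.0319
gripper_force: 30.0
clock: 17.4
tool_pos: [0.4391, -0.0895, 0.2307]
orientation: [-179.7, 0.1, -94.3]
force: [-0.0, 0.5, -1.0]
opening: 0.0323
gripper_force: 30.0
t 17.4 pos [ 0.4391 -0.0895  0.2307] rpy [-1.797e+02  7.000e-02 -9.431e+01] j6 -18.2 F [-0.   0.5 -1. ] open 0.0323
shift [-0.0843 -0.1469  0.0115] turn [-0.3  0.1 -0. ]
```

```bash

python3 go.py .5925 -.0116 .2307 -94.3 | tail -1
python3 -m pendant '[[-1,[-0.02,-0.035,0],[0,0,0]],[-1,[-0.035,-0.06,0],[0,0,0]],[-1,[-0.05,-0.085,0],[0,0,0]],[-1,[-0.065,-0.11,0],[0,0,0]],[-1,[-0.08,-0.135,0],[0,0,0]],[-1,[-0.089,-0.147,0],[0,0,0]],[-1,[-0.089,-0.147,0],[0,0,0]],[-1,[-0.089,-0.147,0],[0,0,0]]]'
python3 go.py .5925 -.0116 .1816 -94.3
```

```text
shift [-0.0893 -0.1482 -0.0017] turn [-0.1  0.1 -0. ]
clock: 18.12
tool_pos: [0.5902, -0.0117, 0.225]
orientation: [179.7, -0.1, -94.3]
force: [-0.1, -0.3, -2.3]
opening: 0.0315
gripper_force: 30.0
t 18.12 pos [ 0.5902 -0.0117  0.225 ] rpy [ 1.7974e+02 -7.0000e-02 -9.4310e+01] j6 -22.1 F [-0.1 -0.3 -2.3] open 0.0315
shift [-0.0003 -0.0025  0.0434] turn [ 0.3 -0.1 -0. ]
```

```bash
f(){ grep -E 'tool|force: \[|orient'; }
python3 -m pendant '[[-1,[0,-0.002,0.02],[0,0,0]],[-1,[0,-0.002,0.035],[0,0,0]],[-1,[0,-0.002,0.044],[0,0,0]],[-1,[0,-0.002,0.044],[0,0,0]],[-1,[0,-0.002,0.044],[0,0,0]]]'|f
python3 -m pendant '[[-1,[0,0,0.004],[0,0,0]],[-1,[0,0,0.008],[0,0,0]],[-1,[0,0,0.012],[0,0,0]],[-1,[0,0,0.014],[0,0,0]],[-1,[0,0,0.014],[0,0,0]]]'|f
python3 go.py .5927 -.0091 .1516 -94.3
```

```text
tool_pos: [0.5918, -0.0126, 0.1834]
orientation: [179.9, -0.0, -94.3]
force: [0.4, 0.3, -1.4]
tool_pos: [0.5947, -0.0124, 0.1745]
orientation: [-179.6, 0.0, -94.2]
force: [-5.4, 1.8, 24.4]
t 18.95 pos [ 0.5947 -0.0124  0.1745] rpy [-1.7964e+02  1.0000e-02 -9.4240e+01] j6 -22.0 F [-5.4  1.8 24.4] open 0.0323
shift [-0.0031  0.0023  0.0229] turn [-0.4  0.   0.1]
```

```bash

python3 -m pendant '[[-1,[0,0,-0.008],[0,0,0]],[-1,[0,0,-0.016],[0,0,0]],[-1,[0,0,-0.016],[0,0,0]]]'
python3 - <<'E'
from h import *
a=viewer.snapshot('side')[:,:,::-1]; b=viewer.snapshot('top')[:,:,::-1]
cv2.imwrite('pics/raw_s7.png',a);cv2.imwrite('pics/raw_t7.png',b)
A=cv2.resize(np.ascontiguousarray(a[170:300,225:355]),(600,600),interpolation=cv2.INTER_CUBIC)
cv2.imwrite('pics/s7.png',A)
E
```

```text
clock: 19.2
tool_pos: [0.5934, -0.0122, 0.1875]
orientation: [-179.9, 0.0, -94.3]
force: [0.6, -0.2, -0.7]
opening: 0.032
gripper_force: 30.0
```

View pics/s7.png

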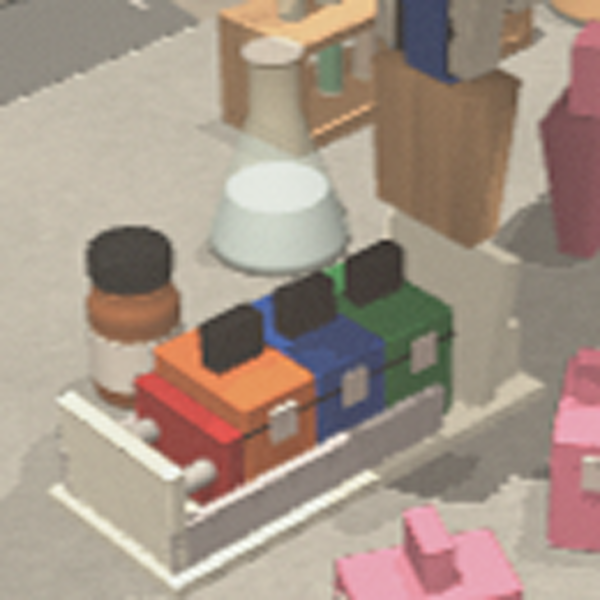

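Cases are closed up and standing. The wedge's foot edge runs (378,197)–(472,248), which suggests it landed on the green lid, so I'll work out the offset from the picture.

```bash
python3 - <<'E'
from h import *
O=np.array([.5985,.0692]);a=np.radians(-94.2);X=np.array([np.cos(a),np.sin(a)]);Y=np.array([-X[1],X[0]])
def c(u,v,z):
    w=world('side',225+u/4.615-.1,170+v/4.615-.1,z)[:2]-O; return np.round([w@X*1000,w@Y*1000],1)
print('foot -x edge',c(378,197,.0889),c(472,248,.0889))
print('foot +x near',c(497,237,.0889),'top -x near',c(500,98-0,.1689),'top+x near',c(520,80,.1689))
print('green lid near +x corner',c(452,310,.073),'near -x',c(383,350,.073),'orange near -x',c(244,436-10,.073))
print('wall top corners',c(519,262,.088),c(392,210,.088))
print('base corners',c(543,384,.008),c(180,588,.004),c(52,490,.008))
print('handles',c(375,257,.097),c(303,292,.097),c(232,325,.097))
for xc,y,z in((92,-43,88),(92,43,88),(102,-43,88),(62,-35.5,73),(62,-35.5,8),(76,-43,8),(120,-50,8)):
    p=O+X*xc/1e3+Y*y/1e3; print((xc,y,z),np.round((pix('side',[*p,z/1e3])-(224.9,169.9))*4.615))
E
```

```text
foot -x edge [89.  49.7] [ 90.2 -19.5]
foot +x near [106.9 -20.3] top -x near [104.3 -22. ] top+x near [124.9 -15. ]
green lid near +x corner [ 60.7 -36.6] near -x [ 12.1 -40. ] orange near -x [-75.8 -43.6]
wall top corners [ 99.3 -43.7] [86.5 36.1]
base corners [116.8 -47.6] [-119.4  -46.8] [-123.3   48.9]
handles [39.7 -3.4] [-6.9 -4.2] [-49.8  -4. ]
(92, -43, 88) [507. 267.]
(92, 43, 88) [391. 201.]
(102, -43, 88) [522. 260.]
(62, -35.5, 73) [452. 308.]
(62, -35.5, 8) [451. 415.]
(76, -43, 8) [481. 411.]
(120, -50, 8) [551. 384.]
```

```bash
cat > wf.py <<'E'
from h import *
from scipy.optimize import least_squares
O=np.array([.5985,.0692]);a=np.radians(-94.2);X=np.array([np.cos(a),np.sin(a)]);Y=np.array([-X[1],X[0]])
def P(q,l): return [*(O+X*(q[0]+l[0])/1e3+Y*(q[1]+l[1])/1e3),(q[2]+l[2])/1e3]
def wfit(pts,x0=(80,0,90)):
    r=lambda q:np.concatenate([pix('side',P(q,l))-u for l,u in pts])
    o=least_squares(r,x0); return np.round(o.x,1),np.round(o.fun,1)
E
python3 - <<'E'
from wf import *
im=cv2.imread('pics/raw_s7.png'); h=cv2.cvtColor(im,cv2.COLOR_BGR2HSV)
m=cv2.inRange(h,(5,60,60),(18,200,230)); m[:175]=0; m[230:]=0; m[:,:300]=0; m[:,345:]=0
k,l,s,c=cv2.connectedComponentsWithStats(m); i=1+s[1:,4].argmax(); print(s[i])
ct=max(cv2.findContours((l==i).astype(np.uint8),0,2)[0],key=cv2.contourArea)
ap=cv2.approxPolyDP(ct,1.5,True)[:,0]; print(ap.tolist())
f=lambda u,v:np.array([224.9+u/4.615,169.9+v/4.615])
pts=[((-15,34,0),f(378,197)),((-15,-34,0),f(472,248)),((21,-34,80),f(520,80)),((5,-34,0),f(497,240)),((-15,34,80),f(378,48))]
print(wfit(pts)); print(wfit(pts[:3]))
o=sensors.get_obs(); w=o['tool_pos'][:2]-O; print('tool xc,yc',w@X*1e3,w@Y*1e3,o['tool_pos'][2])
E
```

```text
[ 300  178   38   46 1095]
[[300, 180], [300, 198], [306, 197], [307, 212], [325, 223], [331, 221], [337, 187], [332, 185], [320, 188], [307, 178], [303, 187]]
(array([ 88.2,  -0.6, 102.2]), array([-0.4, -0.1, -0.7,  0.2,  1.4, -0.2,  0.2, -1.2, -0.6,  1.2]))
(array([106.1,  18.3,  87.5]), array([-0.1, -0.2, -0.9, -0.2,  0.9,  0.4]))
tool xc,yc 81.58542256108008 0.2527199135348544 0.1858086871495044
```

```bash
python3 - <<'E'
from wf import *
for fn,tp in(('raw_s6.png',(.4391,-.0895,.2307)),('raw_s5.png',(.4377,-.0897,.0974)),('raw_s7.png',(.593,-.0122,.1865))):
    im=cv2.imread('pics/'+fn); h=cv2.cvtColor(im,cv2.COLOR_BGR2HSV)
    m=cv2.inRange(h,(3,50,50),(19,220,240)); 
    w=np.array(tp[:2])-O; q=[w@X*1e3,w@Y*1e3,tp[2]*1e3-98.6]
    pr={l:pix('side',P(q,l)) for l in((-15,34,0),(-15,-34,0),(5,-34,0),(21,-34,80),(-15,-34,80),(-15,34,80),(5,34,0),(21,34,80))}
    A=np.array(list(pr.values())); lo=A.min(0).astype(int)-15; hi=A.max(0).astype(int)+15
    mm=np.zeros_like(m); mm[lo[1]:hi[1],lo[0]:hi[0]]=m[lo[1]:hi[1],lo[0]:hi[0]]
    k,l_,s,c=cv2.connectedComponentsWithStats(mm); i=1+s[1:,4].argmax()
    ct=max(cv2.findContours((l_==i).astype(np.uint8),0,2)[0],key=cv2.contourArea)
    print(fn,np.round(q,1),s[i].tolist()); print(' seen',cv2.approxPolyDP(ct,1.5,True)[:,0].tolist()); print(' pred',{k:np.round(v,0).astype(int).tolist() for k,v in pr.items()})
E
```

```text
raw_s6.png [ 169.9 -147.3  132.1] [376, 176, 56, 64, 2602]
 seen [[383, 179], [382, 195], [379, 196], [378, 226], [376, 225], [376, 229], [385, 239], [430, 239], [431, 233], [417, 220], [417, 216], [431, 213], [431, 197], [422, 189], [419, 189], [417, 184], [410, 181], [408, 184], [401, 186], [390, 180], [391, 176]]
 pred {(-15, 34, 0): [378, 213], (-15, -34, 0): [402, 225], (5, -34, 0): [408, 222], (21, -34, 80): [417, 186], (-15, -34, 80): [406, 192], (-15, 34, 80): [381, 180], (5, 34, 0): [384, 210], (21, 34, 80): [392, 176]}
raw_s5.png [ 170.2 -148.7   -1.2] [375, 213, 50, 60, 1342]
 seen [[378, 213], [376, 227], [378, 237], [375, 259], [394, 271], [399, 272], [404, 268], [408, 250], [424, 246], [424, 244], [410, 246], [411, 242], [423, 240], [424, 232], [410, 235], [403, 234], [396, 240], [385, 233], [386, 223], [382, 224], [381, 217], [383, 213]]
 pred {(-15, 34, 0): [374, 262], (-15, -34, 0): [396, 275], (5, -34, 0): [402, 271], (21, -34, 80): [410, 240], (-15, -34, 80): [400, 246], (-15, 34, 80): [377, 234], (5, 34, 0): [379, 259], (21, 34, 80): [387, 228]}
raw_s7.png [81.6  0.5 87.9] [288, 168, 50, 56, 1504]
 seen [[291, 168], [288, 174], [288, 178], [291, 180], [288, 183], [288, 191], [292, 200], [295, 201], [305, 197], [307, 213], [325, 223], [333, 219], [337, 187], [330, 185], [320, 188], [305, 176], [306, 168], [299, 168], [295, 171], [293, 170], [295, 168]]
 pred {(-15, 34, 0): [304, 219], (-15, -34, 0): [324, 230], (5, -34, 0): [330, 227], (21, -34, 80): [336, 194], (-15, -34, 80): [325, 199], (-15, 34, 80): [304, 188], (5, 34, 0): [310, 216], (21, 34, 80): [315, 183]}
```

The fit and the landing height agree. The wedge sits about 7 mm further to carrier +x than the tool centre, so its foot caught the top of the end wall and slid up in the grip. Shift −8 mm and re-measure.

```bash
cat > meas.py <<'E'
from wf import *
im=viewer.snapshot('side')[:,:,::-1]; h=cv2.cvtColor(np.ascontiguousarray(im),cv2.COLOR_BGR2HSV)
m=cv2.inRange(h,(5,60,60),(18,200,230)); m[:175]=0; m[240:]=0; m[:,:300]=0; m[:,350:]=0
k,l,s,c=cv2.connectedComponentsWithStats(m); i=1+s[1:,4].argmax()
p=np.argwhere(l==i)[:,::-1].astype(float)
ex=lambda d:p[(p@np.array(d,float)).argmax()]
L=ex((-1,1.2)); B=ex((.35,1)); T=ex((1,-.45)); Rb=ex((1,.55))
print(L,B,Rb,T)
pts=[((-15,34,0),L),((-15,-34,0),B),((21,-34,80),T),((5,-34,0),Rb)]
print(wfit(pts))
r=lambda q:np.concatenate([pix('side',P((q[0],0,q[1]),l))-u for l,u in pts])
o=least_squares(r,(80,90)); print('y=0: xc,z',np.round(o.x,1),np.round(o.fun,1))
o=sensors.get_obs(); w=o['tool_pos'][:2]-O; print('tool xc,yc,z',np.round([w@X*1e3,w@Y*1e3,o['tool_pos'][2]*1e3],1))
E
python3 meas.py
python3 -m pendant '[[-1,[-0.004,0,0],[0,0,0]],[-1,[-0.008,0,0],[0,0,0]],[-1,[-0.008,0,0],[0,0,0]],[-1,[-0.008,0,0],[0,0,0]]]'
python3 meas.py
```

```text
[307. 213.] [327. 224.] [332. 221.] [337. 188.]
(array([115.4,  28.6,  78.1]), array([-0.2, -0.1, -1. , -0.3,  1. ,  0.5,  0.1, -0.2]))
y=0: xc,z [ 87.5 100.9] [-1.   0.  -0.9  0.3  1.6 -0.5  0.4  0.2]
tool xc,yc,z [ 81.6   0.  185.4]
clock: 19.68
tool_pos: [0.5935, -0.0038, 0.1856]
orientation: [180.0, -0.0, -94.3]
force: [0.5, 0.3, -1.6]
opening: 0.0319
gripper_force: 30.0
[305. 215.] [325. 225.] [330. 221.] [334. 189.]
(array([119.6,  40.6,  68.6]), array([-0.2, -1.1, -1.2, -0.4,  1.5,  0.9, -0.2,  0.7]))
y=0: xc,z [ 80.5 101. ] [-1.3 -1.  -1.2  0.4  2.3 -0.5  0.2  1.3]
tool xc,yc,z [ 73.3   0.4 185.6]
```

```bash
f(){ grep -E 'tool|force: \[|orient'; }
python3 -m pendant '[[-1,[0,0,0.004],[0,0,0]],[-1,[0,0,0.008],[0,0,0]],[-1,[0,0,0.010],[0,0,0]],[-1,[0,0,0.010],[0,0,0]]]'|f
python3 -m pendant '[[-1,[0,0,0.003],[0,0,0]],[-1,[0,0,0.006],[0,0,0]],[-1,[0,0,0.006],[0,0,0]],[-1,[0,0,0.006],[0,0,0]]]'|f
python3 -m pendant '[[-1,[0,0,0.002],[0,0,0]],[-1,[0,0,0.004],[0,0,0]],[-1,[0,0,0.004],[0,0,0]]]'|f
python3 meas.py
```

```text
tool_pos: [0.5931, -0.0043, 0.175]
orientation: [179.9, -0.0, -94.3]
force: [0.0, 0.1, -0.2]
tool_pos: [0.5935, -0.0042, 0.1698]
orientation: [180.0, -0.0, -94.3]
force: [-0.4, 0.0, -1.0]
tool_pos: [0.5934, -0.0042, 0.1655]
orientation: [180.0, -0.0, -94.3]
force: [0.4, 0.2, -1.8]
[305. 222.] [324. 233.] [330. 229.] [334. 197.]
(array([110.2,  31.3,  54.8]), array([-0.5, -0.6, -0.5, -0.6,  1.3,  0.8, -0.4,  0.4]))
y=0: xc,z [80.1 80.8] [-1.3 -0.5 -0.4  0.   1.9 -0.3 -0.1  0.9]
tool xc,yc,z [ 73.5   0.3 165.7]
```

Still free. Continue down in small steps into the gap.

```bash
f(){ grep -E 'tool|force: \['; }
for i in 1; do
python3 -m pendant '[[-1,[0,0,0.002],[0,0,0]],[-1,[0,0,0.004],[0,0,0]],[-1,[0,0,0.004],[0,0,0]]]'|f
python3 -m pendant '[[-1,[0,0,0.002],[0,0,0]],[-1,[0,0,0.004],[0,0,0]],[-1,[0,0,0.004],[0,0,0]]]'|f
python3 -m pendant '[[-1,[0,0,0.002],[0,0,0]],[-1,[0,0,0.003],[0,0,0]],[-1,[0,0,0.003],[0,0,0]]]'|f
done; python3 meas.py
```

```text
tool_pos: [0.5933, -0.0041, 0.1615]
force: [0.2, 0.4, -0.4]
tool_pos: [0.5933, -0.0042, 0.1575]
force: [0.2, 0.9, -0.8]
tool_pos: [0.5934, -0.0042, 0.1547]
force: [-0.4, -0.8, -1.4]
[313. 230.] [324. 237.] [330. 233.] [334. 201.]
(array([192.6, 108.7, -28.2]), array([-4.5, -3.9,  1.5, -1. ,  2. ,  4.4,  0.9,  0.3]))
y=0: xc,z [86.9 64.6] [-7.1 -3.7  1.6  0.9  3.8  1.2  1.8  1.7]
tool xc,yc,z [ 73.5   0.4 154.8]
```

```bash
f(){ grep -E 'tool|force: \['; }
python3 -m pendant '[[-1,[0,0,0.002],[0,0,0]],[-1,[0,0,0.004],[0,0,0]],[-1,[0,0,0.004],[0,0,0]]]'|f
python3 -m pendant '[[-1,[0,0,0.002],[0,0,0]],[-1,[0,0,0.004],[0,0,0]],[-1,[0,0,0.004],[0,0,0]]]'|f
python3 -m pendant '[[-1,[-0.0005,0,0.002],[0,0,0]],[-1,[-0.001,0,0.004],[0,0,0]],[-1,[-0.001,0,0.004],[0,0,0]]]'|f
```

```text
tool_pos: [0.5933, -0.0042, 0.1504]
force: [-0.1, -0.3, -0.4]
tool_pos: [0.5933, -0.0042, 0.1464]
force: [0.1, 0.1, -1.8]
tool_pos: [0.5934, -0.0031, 0.1425]
force: [0.0, 0.1, -1.8]
```

```bash
f(){ grep -E 'tool|force: \['; }
python3 -m pendant '[[-1,[-0.0005,0,0.003],[0,0,0]],[-1,[-0.001,0,0.005],[0,0,0]],[-1,[-0.001,0,0.005],[0,0,0]]]'|f
python3 -m pendant '[[-1,[-0.0005,0,0.003],[0,0,0]],[-1,[-0.001,0,0.005],[0,0,0]],[-1,[-0.001,0,0.005],[0,0,0]]]'|f
python3 -m pendant '[[-1,[-0.0005,0,0.002],[0,0,0]],[-1,[-0.0005,0,0.004],[0,0,0]],[-1,[-0.0005,0,0.004],[0,0,0]]]'|f
```

```text
tool_pos: [0.5934, -0.0021, 0.1374]
force: [-0.6, -0.1, -1.8]
tool_pos: [0.5935, -0.0015, 0.1325]
force: [0.1, -2.4, -2.8]
tool_pos: [0.594, -0.0009, 0.1289]
force: [0.2, -4.2, -0.3]
```

```bash
f(){ grep -E 'tool|force: \['; }
python3 -m pendant '[[-1,[0,0,0.002],[0,0,0]],[-1,[0,0,0.004],[0,0,0]],[-1,[0,0,0.004],[0,0,0]]]'|f
python3 -m pendant '[[-1,[-0.0004,0,0.002],[0,0,0]],[-1,[-0.0008,0,0.004],[0,0,0]],[-1,[-0.0008,0,0.004],[0,0,0]]]'|f
python3 -m pendant '[[-1,[-0.0004,0,0.002],[0,0,0]],[-1,[-0.0008,0,0.004],[0,0,0]],[-1,[-0.0008,0,0.004],[0,0,0]]]'|f
```

```text
tool_pos: [0.5942, -0.0004, 0.1249]
force: [0.9, -2.5, -0.5]
tool_pos: [0.5941, 0.0004, 0.1207]
force: [0.9, -2.3, 0.7]
tool_pos: [0.594, 0.0011, 0.1166]
force: [1.5, -3.1, 1.1]
```

```bash
f(){ grep -E 'tool|force: \['; }
python3 -m pendant '[[-1,[-0.0004,0,0.002],[0,0,0]],[-1,[-0.0008,0,0.004],[0,0,0]],[-1,[-0.0008,0,0.004],[0,0,0]]]'|f
python3 -m pendant '[[-1,[-0.0004,0,0.002],[0,0,0]],[-1,[-0.0008,0,0.004],[0,0,0]],[-1,[-0.0008,0,0.004],[0,0,0]]]'|f
python3 -m pendant '[[-1,[-0.0004,0,0.002],[0,0,0]],[-1,[-0.0008,0,0.004],[0,0,0]],[-1,[-0.0008,0,0.004],[0,0,0]]]'|f
```

```text
tool_pos: [0.594, 0.0018, 0.1126]
force: [0.1, -2.2, 1.0]
tool_pos: [0.594, 0.0025, 0.1085]
force: [0.8, -3.2, 1.2]
tool_pos: [0.5941, 0.0032, 0.1046]
force: [0.6, -4.7, 1.3]
```

```bash
f(){ grep -E 'tool|force: \['; }
python3 -m pendant '[[-1,[-0.0004,0,0.002],[0,0,0]],[-1,[-0.0008,0,0.004],[0,0,0]],[-1,[-0.0008,0,0.004],[0,0,0]]]'|f
python3 -m pendant '[[-1,[-0.0004,0,0.002],[0,0,0]],[-1,[-0.0006,0,0.003],[0,0,0]],[-1,[-0.0006,0,0.003],[0,0,0]]]'|f
python3 -m pendant '[[-1,[-0.0004,0,0.001],[0,0,0]],[-1,[-0.0004,0,0.002],[0,0,0]],[-1,[-0.0004,0,0.002],[0,0,0]]]'|f
python3 - <<'E'
from wf import *
im=viewer.snapshot('side')[:,:,::-1]; cv2.imwrite('pics/raw_s8.png',im)
h=cv2.cvtColor(np.ascontiguousarray(im),cv2.COLOR_BGR2HSV)
for nm,lo,hi in(('wood',(5,60,60),(18,200,230)),('blue',(105,120,40),(125,255,255))):
    m=cv2.inRange(h,lo,hi); m[:160]=0; m[250:]=0; m[:,:295]=0; m[:,350:]=0
    k,l,s,c=cv2.connectedComponentsWithStats(m)
    for i in range(1,k):
        if s[i,4]>15:
            ct=max(cv2.findContours((l==i).astype(np.uint8),0,2)[0],key=cv2.contourArea); print(nm,s[i].tolist(),cv2.approxPolyDP(ct,1.2,True)[:,0].tolist())
q=(71,0,8)
for l in((-15,-34,80),(21,-34,80),(-15,34,80),(-10,-16,125),(-10,16,125),(10,-16,125),(-10,-16,80),(-10,16,80)):print('home',l,np.round(pix('side',P(q,l)),1))
E
```

```text
tool_pos: [0.5941, 0.004, 0.1007]
force: [0.7, -4.5, 1.8]
tool_pos: [0.5942, 0.0045, 0.0979]
force: [0.6, -6.1, 2.9]
tool_pos: [0.5942, 0.0047, 0.096]
force: [-0.3, -5.5, 4.5]
wood [327, 160, 14, 21, 240] [[327, 160], [327, 165], [329, 167], [328, 176], [338, 180], [340, 177], [340, 160], [334, 160], [329, 163]]
wood [344, 160, 6, 14, 67] [[347, 160], [344, 170], [349, 173], [349, 160]]
wood [295, 180, 24, 14, 65] [[295, 180], [296, 183], [318, 193], [314, 189], [302, 183], [300, 184]]
wood [324, 183, 13, 6, 50] [[324, 184], [330, 188], [336, 187], [329, 183]]
wood [295, 187, 7, 15, 50] [[300, 187], [296, 189], [298, 194], [295, 195], [295, 201], [299, 199], [299, 193], [296, 190], [298, 188], [301, 189]]
wood [317, 198, 6, 8, 22] [[321, 198], [317, 202], [319, 205], [319, 201], [322, 199]]
wood [300, 218, 31, 32, 376] [[301, 219], [300, 224], [306, 222], [309, 225], [309, 230], [321, 238], [320, 249], [327, 249], [330, 225], [327, 223], [322, 226], [315, 227], [308, 223], [305, 218]]
home (-15, -34, 80) [320.7 231.8]
home (21, -34, 80) [332.1 226.1]
home (-15, 34, 80) [300.7 220.2]
home (-10, -16, 125) [317.  210.6]
home (-10, 16, 125) [307.4 205.4]
home (10, -16, 125) [323.5 207.7]
home (-10, -16, 80) [316.8 227.8]
home (-10, 16, 80) [307.5 222.4]
```

```bash
f(){ grep -E 'tool|force: \['; }
python3 -m pendant '[[-1,[-0.0004,0,0.002],[0,0,0]],[-1,[-0.0004,0,0.002],[0,0,0]],[-1,[-0.0004,0,0.002],[0,0,0]]]'|f
python3 -m pendant '[[-1,[-0.0004,0,0.002],[0,0,0]],[-1,[-0.0004,0,0.002],[0,0,0]],[-1,[-0.0004,0,0.002],[0,0,0]]]'|f
```

```text
tool_pos: [0.5944, 0.0048, 0.0951]
force: [-3.0, -6.5, 11.7]
tool_pos: [0.5945, 0.0048, 0.0941]
force: [-4.9, -6.6, 19.9]
```

```bash
f(){ grep -E 'tool|force: \[|clock|opening'; }
python3 -m pendant '[[0.2,[0,0,-0.001],[0,0,0]],[0.2,[0,0,-0.002],[0,0,0]],[0.2,[0,0,-0.002],[0,0,0]],[0.2,[0,0,-0.002],[0,0,0]],[0.2,[0,0,-0.002],[0,0,0]],[0.2,[0,0,-0.01],[0,0,0]],[0.2,[0,0,-0.03],[0,0,0]],[0.2,[0,0,-0.06],[0,0,0]],[0.2,[0,0,-0.06],[0,0,0]]]'|f
python3 -m pendant '[[-1,[0.0065,0,0],[0,0,0]],[-1,[0.0065,0,0],[0,0,0]],[-1,[0.0065,0,0],[0,0,0]],[-1,[0.0065,0,0],[0,0,0]],[-1,[0.0065,0,0],[0,0,0]],[-1,[0.0065,0,0],[0,0,0]],[-1,[0.0065,0,0],[0,0,0]],[-1,[0.0065,0,0],[0,0,0]]]'|f
python3 go.py .5932 -.0016 .136 -94.3
```

```text
clock: 26.55
tool_pos: [0.5975, 0.0063, 0.1579]
force: [0.7, 0.7, 0.7]
opening: 0.0526
clock: 27.22
tool_pos: [0.5938, -0.0005, 0.1517]
force: [0.2, 0.3, -0.1]
opening: 0.0047
t 27.22 pos [ 5.938e-01 -5.000e-04  1.517e-01] rpy [ 1.7998e+02 -1.0000e-02 -9.4310e+01] j6 -23.1 F [ 0.2  0.3 -0.1] open 0.0047
shift [0.0011 0.0005 0.0157] turn [ 0. -0. -0.]
```

Push down on the tab top with closed fingers; fully home is TCP z ≈ 0.133.

```bash
f(){ grep -E 'tool|force: \['; }
python3 -m pendant '[[-1,[0.001,0,0.006],[0,0,0]],[-1,[0.001,0,0.011],[0,0,0]],[-1,[0.001,0,0.014],[0,0,0]],[-1,[0.001,0,0.0155],[0,0,0]],[-1,[0.001,0,0.0155],[0,0,0]]]'|f
python3 -m pendant '[[-1,[0,0,0.001],[0,0,0]],[-1,[0,0,0.0015],[0,0,0]],[-1,[0,0,0.0015],[0,0,0]]]'|f
python3 -m pendant '[[-1,[0,0,0.001],[0,0,0]],[-1,[0,0,0.0015],[0,0,0]],[-1,[0,0,0.0015],[0,0,0]]]'|f
python3 -m pendant '[[-1,[0,0,0.001],[0,0,0]],[-1,[0,0,0.0015],[0,0,0]],[-1,[0,0,0.0015],[0,0,0]]]'|f
```

```text
tool_pos: [0.5934, -0.0016, 0.1357]
force: [0.6, -0.5, 0.0]
tool_pos: [0.5938, -0.0015, 0.135]
force: [0.1, -0.2, -0.3]
tool_pos: [0.5938, -0.0016, 0.1334]
force: [0.2, 0.3, 0.3]
tool_pos: [0.5943, -0.0016, 0.1334]
force: [-2.9, 0.6, 8.0]
```

```bash
f(){ grep -E 'tool|force: \['; }
python3 -m pendant '[[-1,[0,0,0.0015],[0,0,0]],[-1,[0,0,0.0015],[0,0,0]],[-1,[0,0,0.0015],[0,0,0]]]'|f
python3 -m pendant '[[-1,[0,0,0.0015],[0,0,0]],[-1,[0,0,0.0015],[0,0,0]],[-1,[0,0,0.0015],[0,0,0]]]'|f
python3 -m pendant '[[-1,[0,0,0.001],[0,0,0]],[-1,[0,0,0.001],[0,0,0]],[-1,[0,0,0.001],[0,0,0]]]'|f
```

```text
tool_pos: [0.5951, -0.0017, 0.1335]
force: [-4.7, -0.2, 17.4]
tool_pos: [0.5957, -0.0017, 0.1335]
force: [-7.9, -1.2, 26.6]
tool_pos: [0.5961, -0.0018, 0.1335]
force: [-9.8, 0.6, 32.3]
```

```bash

python3 -m pendant '[[-1,[0,0,-0.008],[0,0,0]],[-1,[0,0,-0.03],[0,0,0]],[-1,[0,0,-0.06],[0,0,0]],[-1,[0,0,-0.09],[0,0,0]],[-1,[0,0,-0.12],[0,0,0]],[-1,[0,0,-0.12],[0,0,0]],[-1,[0,0,-0.12],[0,0,0]]]'
python3 - <<'E'
from wf import *
n=viewer.snapshot('side')[:,:,::-1].copy(); cv2.imwrite('pics/raw_s9.png',n)
for nm,im in(('s7',cv2.imread('pics/raw_s7.png')),('now',n)):
    h=cv2.cvtColor(im,cv2.COLOR_BGR2HSV)
    for c,lo,hi in(('orange',(7,190,90),(20,255,255)),('blue',(105,140,40),(125,255,255)),('green',(50,120,30),(75,255,255)),('red',(0,170,60),(5,255,255)),('wood',(5,60,60),(18,185,230))):
        m=cv2.inRange(h,lo,hi); r=np.zeros_like(m); r[200:285,250:345]=m[200:285,250:345]
        k,l,s,ce=cv2.connectedComponentsWithStats(r); i=1+s[1:,4].argmax(); print(nm,c,s[i].tolist(),np.round(ce[i],1))
for l in((-15,-34,80),(21,-34,80),(-10,-16,125),(10,16,125)):print('home',l,np.round(pix('side',P((71,0,8),l)),1))
E
```

```text
clock: 29.72
tool_pos: [0.5947, -0.0013, 0.2501]
orientation: [-179.8, 0.1, -94.3]
force: [-0.0, 0.6, -0.3]
opening: 0.0002
gripper_force: 0.0Traceback (most recent call last):
  File "<stdin>", line 7, in <module>
ValueError: attempt to get argmax of an empty sequence
```

```bash

python3 - <<'E'
from wf import *
for nm in('s7','s9'):
    im=cv2.imread(f'pics/raw_{nm}.png'); h=cv2.cvtColor(im,cv2.COLOR_BGR2HSV)
    for c,lo,hi in(('orange',(7,170,90),(20,255,255)),('blue',(100,100,40),(125,255,255)),('green',(45,80,30),(80,255,255)),('red',(0,140,60),(6,255,255)),('red2',(174,140,60),(180,255,255)),('wood',(5,60,60),(18,165,230))):
        m=cv2.inRange(h,lo,hi); r=np.zeros_like(m); r[200:285,250:345]=m[200:285,250:345]
        k,l,s,ce=cv2.connectedComponentsWithStats(r)
        for i in range(1,k):
            if s[i,4]>25: print(nm,c,s[i].tolist(),np.round(ce[i],1))
for l in((-15,-34,80),(21,-34,80),(-15,34,80),(21,34,80),(-10,-16,125),(10,16,125)):print('home',l,np.round(pix('side',P((71,0,8),l)),1))
E
```

```text
s7 blue [280, 234, 21, 18, 75] [288.8 243.9]
s7 red [255, 251, 22, 26, 188] [265.4 261.1]
s7 wood [306, 200, 30, 24, 547] [321.1 209.3]
s7 wood [250, 231, 44, 46, 532] [271.5 252.1]
s9 blue [308, 203, 14, 7, 50] [314.7 205.9]
s9 blue [278, 235, 27, 18, 161] [291.3 244.9]
s9 green [306, 233, 14, 9, 51] [313.2 236.7]
s9 red [252, 252, 23, 26, 160] [264.  261.8]
s9 wood [300, 217, 32, 42, 436] [320.4 234.2]
s9 wood [250, 231, 42, 46, 622] [270.7 252.9]
home (-15, -34, 80) [320.7 231.8]
home (21, -34, 80) [332.1 226.1]
home (-15, 34, 80) [300.7 220.2]
home (21, 34, 80) [312.1 215. ]
home (-10, -16, 125) [317.  210.6]
home (10, 16, 125) [313.9 202.5]
```

```bash
python3 -c "
from plant import workorder; print(workorder.close_job())"
```

```text
the job is handed in; nothing more can be done
None
```

I handed the job in at about 30 s on the robot's clock. The wedge is home: its tab top measured z = 0.1335 m against 0.133 m and did not move under 32 N. The row is locked against the spring, with the plate pushed in about 5 mm by image estimate. Everything is released and the bystanders were not touched. On the way I stood the wedge on the table to close the cases by the green handle, and on the first try its foot landed on something at about 24 N, most likely the end wall's top edge, and the wedge slid up in the grip before I re-aligned it.

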